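Fit the right battery to each open phone

TASK

Three opened phones lie in jigs on the repair bench, each with an empty battery bay of a different length and width. Lay in each bay the battery that fits it, flat, centred and square with the bay, either end first; set the batteries down, do not drop them. The fourth, small battery fits no phone: leave it where it is.

Things in the scene. Friction and masses are not known exactly. Their poses are not given: they have to be found in the camera images.
- battery_long: Flat black phone battery, 100 x 34 x 7 mm, with a copper stripe across each end and a grey label; loose on the mat. Origin: centre of its underside; x along its 100 mm length, y along its width, z up. Both ends are alike.
- phone_long: Opened phone, face down, dark frame 158 x 76 mm, fixed in a low jig (end jaws 12 mm high, clear of the bay). Empty battery bay: bare aluminium 108 x 42 mm, flush with the flat top 10 mm above the bench, for the 100 x 34 mm battery. Origin: on the bench under the bay's centre; x along the bay's length to the camera end, y across it to the circuit board, z up.
- battery_wide: Flat black phone battery, 80 x 46 x 7 mm, with a copper stripe across each end and a grey label; loose on the mat. Origin: centre of its underside; x along its 80 mm length, y along its width, z up. Both ends are alike.
- phone_wide: Opened phone, face down, dark frame 146 x 76 mm, fixed in a low jig (end jaws 12 mm high, clear of the bay). Empty battery bay: bare aluminium 88 x 54 mm, flush with the flat top 10 mm above the bench, for the 80 x 46 mm battery. Origin: on the bench under the bay's centre; x along the bay's length to the camera end, y across it to the circuit board, z up.
- battery_short: Flat black phone battery, 58 x 38 x 7 mm, with a copper stripe across each end and a grey label; loose on the mat. Origin: centre of its underside; x along its 58 mm length, y along its width, z up. Both ends are alike.
- phone_short: Opened phone, face down, dark frame 132 x 66 mm, fixed in a low jig (end jaws 12 mm high, clear of the bay). Empty battery bay: bare aluminium 66 x 46 mm, flush with the flat top 10 mm above the bench, for the 58 x 38 mm battery. Origin: on the bench under the bay's centre; x along the bay's length to the camera end, y across it to the circuit board, z up.
- battery_odd: Small black battery, 36 x 28 x 7 mm, with the same copper stripes and grey label: far too small for any of the bays. Origin: centre of its underside; x along its 36 mm length. It must stay where it lies.
Mind the look-alikes: they are no part of the job. Leave any pink or turquoise look-alike of the phone_short alone.

How it is judged:
By the outcome, as a careful person would: the job done as asked, in the order asked, and still so for the second after the job is handed in, with the robot touching nothing.
It also fails if it takes over 80 s, if anything falls off the work surface, if the arm or the gripper's body presses on something with over 40 N, if the wrist force passes 120 N, or if a joint passes its speed limit or range.

ROBOT

A 6-joint arm with a two-finger parallel gripper is mounted at the origin on the work surface. World frame = base frame: x ahead of the robot, y to its left, z up, the work surface at z = 0. Lengths are in m, angles in rad, forces in N, time in s.
With the tool pointing down it reaches from about 0.35 to 0.975 m from the base axis. Payload 4.9 kg.
Tool frame: the origin (TCP) lies at the very end of the fingers, on their centre line; the grasp point (between the pads) lies ctrl.grip_point_offset behind it (ctrl.grip_point_offset is the distance from the TCP to the grasp point, in m); z points along the fingers, y is the line along which they close (so a half turn about z gives the same grasp; the last joint's range is limited). The gripper opens to 85 mm and grips with 20 to 120 N. Pads are 22 mm wide; open, the fingers measure 114 mm over their backs; the gripper's body (76 mm by 85 mm) begins 54 mm behind the grasp point. The pads swing forward as they close: fully open they stand 13 mm farther back than shut.
Start: joints at [1.047, 0.053, 1.613, -0, 1.476, -0.119], TCP at [0.246, 0.574, 0.231] pointing down, gripper open.
Joint ranges: [-3.01, 3.01], [-1.01, 2.22], [0.06, 2.58], [-1.02, 4.17], [0.09, 2.62], [-3.14, 3.14]. Speed limits (rad/s): [2.57, 2.57, 3.14, 3.14, 3.14, 3.14].

INTERFACE

Orientations are given as a rotation vector (axis times angle).
In Python, from station import ctrl gives the robot as it stands. The module is installed in compiled form; this text tells all that it offers.
- The arm moves only by the tool drive_tool, never from a script. Its argument "steps" is a list of rows, each an object with "translation": the shift along the tool's x, y, z normalised to -1 to 1, where 1 is 4 cm, a list of three; "angular": the turn, a rotation vector about the tool's x, y, z normalised to -1 to 1, where 1 is 8 degrees, a list of three; "gripper": the opening, from 0 (shut) to 1 (fully open). In form: [{"translation": [dx, dy, dz], "angular": [wx, wy, wz], "gripper": gripper}, ...]. A call has 1 to 8 rows; each row shifts and turns the commanded pose from where the row before left it, along the tool's axes as they then stand; what a row does not reach is not made up. A row lasts 1/8 s, in which the tool goes at most 62.5 mm and 10.7 degrees, less where a joint would pass 70% of its speed; a pose out of reach is approached as far as the arm can. A call with a number of a shift or a turn outside -1 to 1 is refused whole. A call with a gripper value outside its range is refused whole. The fingers move at their own pace and stop on an object; "force" is the grip in N (left out, the last holds). Time passes only in rows, so rows that do not move let the fingers close. It gives the time, the measured TCP pose, the force, the opening and the grip force at its end, in the units of the state.
- ctrl.get_obs(): the state, without advancing time (a new reading comes with each control period).
- ctrl.get_image(name): name is "side" or "top" or "wrist"; returns a dict with "color" (420x560x3 uint8, red, green, blue), "depth" (420x560 float32, m along the optical axis (not along the pixel's ray), 0 where there is no reading), "fx", "fy", "cx", "cy" (pixels), "k1" (the pictures are not rectified: a ray, as slopes to the right and down, at radius r is drawn at 1 + k1 r^2 times it, then the intrinsics apply), "R" (3x3) and "t" (3): a world point X has camera coordinates R X + t. Camera axes: x right, y down, z forward; pixel columns grow to the right and rows downward; lengths in m; the calibration is good to about 2 mm. A picture is of the moment at which its call begins.
- ctrl.finish_job(): hands the job in; it is judged then, once.
The state is a dict: "t": time; "q": joint angles; "dq": joint speeds; "effort": joint torques, N m; "tool_pos": TCP position; "tool_rot": TCP orientation; "contact_force": force on the tool from outside, world axes, zero at the start; "wrist_torque": the same for the moment, N m; "opening": finger opening in m; "grip_force": force on a finger pad.
Only numpy, scipy, OpenCV 4.12 (cv2) and the standard library are available. Lean on these libraries where they do the work, as an engineer would, in place of code of your own. Each camera call takes 0.05 s, during which the arm holds its last target. There are 200 camera calls.

## Working session

There is one attempt and no reset: what is moved stays moved. The work goes in short steps, Python scripts to look and compute and a tool call to move; the robot and the scene stay as the last step left them, time stands still between calls to the robot, and variables do not carry over. Pictures are saved under pics/ and viewed, at most 14 in all, crops included, and the job is handed in when it is done.

Besides the shell and the picture viewer there is one more tool, called in YAML: its name, and indented under it one key for each argument. drive_tool: Moves the arm, as the interface text tells. Its arguments: {"type":"object","properties":{"steps":{"type":"array"},"force":{"type":"number"}},"required":["steps"]}

```bash
mkdir -p pics; cat > h.py <<'E'
import numpy as np, cv2
from station import ctrl
def grab(n):
    im=ctrl.get_image(n); np.savez('last_'+n+'.npz',**im); return im
def ray(im,uv):
    uv=np.atleast_2d(np.float64(uv))
    d=np.stack([(uv[:,0]-im['cx'])/im['fx'],(uv[:,1]-im['cy'])/im['fy']],1)
    s=d.copy()
    for _ in range(20): s=d/(1+im['k1']*(s**2).sum(1,keepdims=True))
    R=np.array(im['R']);t=np.array(im['t'])
    return -R.T@t, np.c_[s,np.ones(len(s))]@R
def plane(im,uv,z):
    o,D=ray(im,uv); return o+D*((z-o[2])/D[:,2])[:,None]
def save(im,name,crop=None,k=1):
    c=im['color'][...,::-1]
    if crop: c=c[crop[1]:crop[3],crop[0]:crop[2]]
    cv2.imwrite('pics/'+name,cv2.resize(c,None,fx=k,fy=k,interpolation=cv2.INTER_CUBIC))
E
python3 - <<'E'
from h import *
for n in ['top','side']:
    im=grab(n); save(im,n+'0.png'); print(n,im['fx'],im['k1'],-np.array(im['R']).T@im['t'])
print(ctrl.get_obs(), ctrl.grip_point_offset)
E
```

```text
top 435.6672469568233 -0.030109186268237203 [ 0.30865403 -0.06555469  0.92794276]
side 393.0514999540349 -0.012489318772962206 [ 0.27113179 -0.53940233  0.663937  ]
{'t': 0.1, 'q': array([ 1.04701940e+00,  5.32862541e-02,  1.61417485e+00,  9.90183742e-06,
        1.47598637e+00, -1.18989552e-01]), 'dq': array([ 0.00108942, -0.00288735, -0.00270251, -0.00206362,  0.00207501,
       -0.00073832]), 'effort': array([ 1.11659043e-03, -3.94899702e+01, -3.71365857e+01, -1.08859313e-04,
        3.79124001e-03,  3.44860268e-05]), 'tool_pos': array([0.245845  , 0.57400062, 0.23017795]), 'tool_rot': array([-6.31387967e-01, -3.07688256e+00,  2.75895544e-03]), 'contact_force': array([0.77499782, 0.23368527, 0.31870759]), 'wrist_torque': array([-0.0482955 ,  0.01233916, -0.01508156]), 'grip_force': 0.0, 'opening': 0.08542475386094457} 0.0187
```

View pics/top0.png

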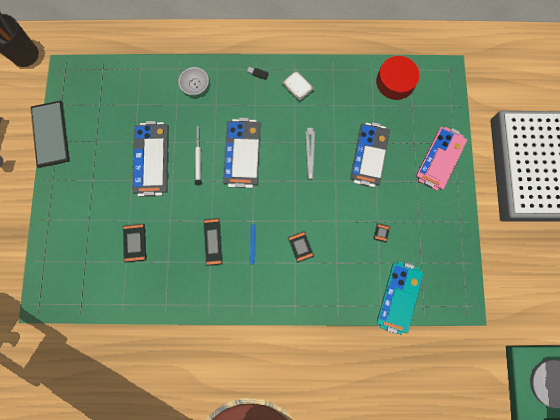

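View pics/side0.png

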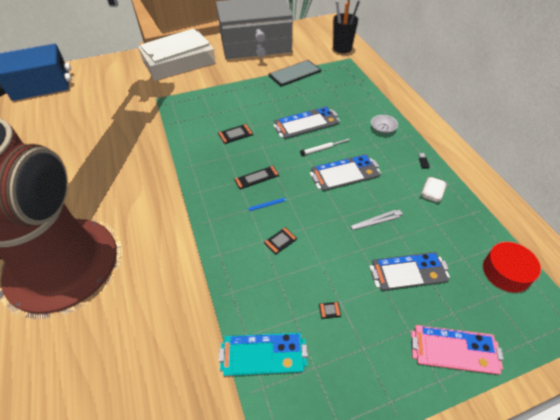

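Candidates: batteries at (134,243), (212,242), (301,246) and the odd one at (382,232). Phones are at (150,160), (242,153) and (370,155). Look-alikes are pink at (442,158), turquoise at (400,298), and the grey slab at (50,134). I'll measure sizes to choose.

```bash
cat > m.py <<'E'
from h import *
def rect(im,mask,c,z,rad=60):
    n,l,s,ce=cv2.connectedComponentsWithStats(mask.astype(np.uint8))
    ok=[i for i in range(1,n) if s[i,4]>60]
    i=min(ok,key=lambda i:np.hypot(*(ce[i]-c)))
    ct=max(cv2.findContours((l==i).astype(np.uint8),cv2.RETR_EXTERNAL,cv2.CHAIN_APPROX_NONE)[0],key=len)[:,0]
    P=plane(im,ct,z)[:,:2]*1000
    (x,y),(w,h),a=cv2.minAreaRect(P.astype(np.float32))
    if w<h: w,h,a=h,w,a+90
    a=(a+90)%180-90
    px=float(np.sqrt(s[i,4])); 
    return np.round([x,y,w,h,a],1), ce[i].round(1), s[i]
def masks(im):
    hsv=cv2.cvtColor(im['color'],cv2.COLOR_RGB2HSV); H,S,V=[hsv[...,k].astype(int) for k in range(3)]
    green=(H>60)&(H<90)&(S>90)&(V>60)
    return ~green,(S<40)&(V>150)
E
python3 - <<'E'
from m import *
B={'top':[(134,243),(212,242),(301,246),(382,232)],'side':[(236,134),(257,178),(281,240),(331,310)]}
Ph={'top':[(152,165),(240,160),(370,162)],'side':[(303,125),(341,174),(400,275)]}
for n in B:
    im=dict(np.load(f'last_{n}.npz')); ng,wh=masks(im)
    for c in B[n]: print(n,'bat',*rect(im,ng,c,.007))
    for c in Ph[n]: print(n,'bay',*rect(im,wh,c,.010))
im=dict(np.load('last_top.npz')); save(im,'crop.png',(100,100,420,280),2.5)
d=im['depth']; o=-np.array(im['R']).T@im['t']
for u,v in [(134,243),(212,242),(152,165),(240,160),(370,162),(170,243),(301,246)]:
    R=im['R'];_,D=ray(im,(u,v));print(u,v,(o+D*d[v,u]).round(4))
E
```

```text
top bat [ 549.1  -53.6 1364.7  954.9  -89.8] [291.1 213.2] [     0      0    560    420 137237]
top bat [ 549.1  -53.6 1364.7  954.9  -89.8] [291.1 213.2] [     0      0    560    420 137237]
top bat [ 549.1  -53.6 1364.7  954.9  -89.8] [291.1 213.2] [     0      0    560    420 137237]
top bat [ 549.1  -53.6 1364.7  954.9  -89.8] [291.1 213.2] [     0      0    560    420 137237]
top bay [609.8 224.3 108.3  41.9   3.4] [152.9 161.9] [143 138  20  48 890]
top bay [619.7  20.4  88.4  55.6  -1.8] [244.9 157.7] [232 139  27  39 961]
top bay [ 612.5 -260.6   66.6   46.8  -12.4] [372.2 161.4] [360 146  26  32 613]
side bat [433.6 251.1  94.9  62.1  -1.7] [235.3 133. ] [216 123  38  21 435]
side bat [ 544.   279.8 2185.7 1474.3  -20.9] [238.2 183. ] [     0      0    560    420 147467]
side bat [ 544.   279.8 2185.7 1474.3  -20.9] [238.2 183. ] [     0      0    560    420 147467]
side bat [ 349.  -339.5   14.6   13.2   69.4] [287.  362.3] [283 358   9  10  74]
side bay [610.4 220.8 112.2  46.5   3.7] [304.2 123.2] [282 114  45  20 464]
side bay [618.8  18.1  92.1  57.1  -1.2] [341.  174.2] [319 162  45  25 686]
side bay [ 611.6 -262.9   68.5   48.   -12.3] [402.1 274.4] [382 262  42  26 800]
134 243 [[0.4291 0.2543 0.0051]]
212 242 [[0.4322 0.0867 0.006 ]]
152 165 [[0.6017 0.2247 0.0108]]
240 160 [[0.6145 0.031  0.0084]]
370 162 [[ 0.611  -0.2558  0.0095]]
170 243 [[ 0.4307  0.179  -0.0032]]
301 246 [[ 0.4244 -0.1031  0.0072]]
```

View pics/crop.png

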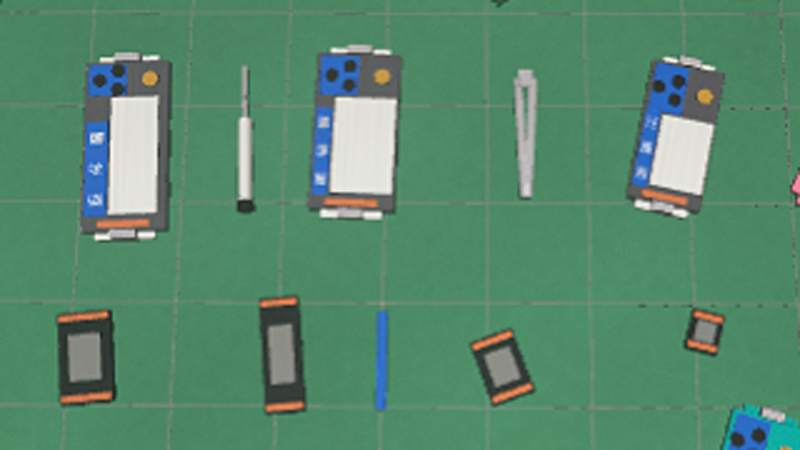

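The crop shows the bays as white rectangles. The left phone's bay is long (108x42 measured), the middle is wide (88x55) and the right is short (66x47). Below them are the wide, long, short and odd batteries, left to right. Next I'll measure the batteries in local windows.

```bash
python3 - <<'E'
from m import *
B={'top':[(134,243),(212,242),(301,246),(382,232)],'side':[(236,134),(257,178),(281,240),(331,310)]}
for n in B:
    im=dict(np.load(f'last_{n}.npz')); ng,_=masks(im)
    hsv=cv2.cvtColor(im['color'],cv2.COLOR_RGB2HSV)
    for c in B[n]:
        ys,xs=np.mgrid[:420,:560]; w=ng&(abs(xs-c[0])<28)&(abs(ys-c[1])<28)
        print(n,'bat',*rect(im,w,c,.0075))
        lab=(hsv[...,1]<60)&(hsv[...,2]>90)&w
        print('   label',*rect(im,lab,c,.0075))
E
```

```text
top bat [430.7 253.2 117.2 115.9 -85.3] [134.  242.7] [107 216  55  55 992]
   label [430.4 255.5  40.6  27.7   7.5] [133.3 242.3] [127 233  14  20 242]
top bat [429.3  85.9 116.3 109.  -87.3] [211.8 241.8] [185 218  55  52 849]
   label [434.   86.1  50.8  21.3   5.9] [212.1 241.2] [207 229  11  25 236]
top bat [ 425.  -103.5  116.   115.4  -89.7] [299.8 245.5] [274 219  55  55 669]
   label [ 424.1 -102.    29.7   24.2   20.5] [300.4 246.3] [294 239  14  16 156]
top bat [ 466.4 -267.   107.7   89.4  -39.6] [381.3 230.5] [355 205  55  55 327]
   label [ 455.1 -275.9   18.6   17.1  -13.4] [381.8 232.1] [377 228  10  10  71]
side bat [433.5 250.5  94.8  62.1  -1.7] [235.3 133. ] [216 123  38  21 435]
   label [429.4 253.1  41.9  30.6   7.3] [234.7 132.4] [226 127  18  11 124]
side bat [434.9  70.7 139.7 113.6  82.7] [256.1 177.8] [230 163  55  43 598]
   label [433.1  84.5  51.1  23.    4.9] [256.2 175.8] [245 170  23  13 157]
side bat [427.6 -89.8 119.7 115.1 -75.7] [278.6 239.8] [254 213  55  55 617]
   label [ 422.9 -104.3   29.9   24.9   19.6] [279.9 239.5] [272 233  17  14 150]
side bat [ 469.3 -279.1   99.5   81.   -43.7] [333.7 309.4] [304 283  55  55 509]
   label [ 453.7 -278.1   18.3   18.   -13.1] [329.6 309. ] [324 304  12  11  97]
```

```bash
cat > plan.py <<'E'
import sys
from h import *
from scipy.spatial.transform import Rotation as Rn
def plan(x,y,z,a):
    """a: deg, world direction of the battery length = tool x (mod 180)."""
    o=ctrl.get_obs(); R=Rn.from_rotvec(o['tool_rot']).as_matrix(); p=o['tool_pos']
    best=None
    for k in (0,180):
        b=np.radians(a+k); X=np.array([np.cos(b),np.sin(b),0]); Z=np.array([0,0,-1.]); T=np.c_[X,np.cross(Z,X),Z]
        rv=Rn.from_matrix(R.T@T).as_rotvec()
        if best is None or np.linalg.norm(rv)<np.linalg.norm(best): best=rv
    t=R.T@(np.array([x,y,z])-p)/.04; w=np.degrees(best)/8
    n=max(1,int(np.ceil(abs(t).max()))); m=max(1,int(np.ceil(abs(w).max())))
    print('t',round(o['t'],2),'pos',p.round(4),'q6',o['q'][5].round(2),'F',o['contact_force'].round(1),'open',round(o['opening'],4),'grip',round(o['grip_force'],1))
    print('total t',t.round(3),'x%d:'%n,(t/n).round(3),' total w',w.round(3),'x%d:'%m,(w/m).round(3))
if __name__=='__main__': plan(*map(float,sys.argv[1:5]))
E
python3 plan.py .432 .086 .20 5
```

```text
t 0.1 pos [0.2458 0.574  0.2302] q6 -0.12 F [0.8 0.2 0.3] open 0.0854 grip 0.0
total t [-9.083 -9.38   0.77 ] x10: [-0.908 -0.938  0.077]  total w [-0.013 -0.005 -3.524] x4: [-0.003 -0.001 -0.881]
```

drive_tool:
  steps:
    - {"translation": [-0.908, -0.938, 0.077], "angular": [0, 0, 0], "gripper": 1}
    - {"translation": [-0.908, -0.938, 0.077], "angular": [0, 0, 0], "gripper": 1}
    - {"translation": [-0.908, -0.938, 0.077], "angular": [0, 0, 0], "gripper": 1}
    - {"translation": [-0.908, -0.938, 0.077], "angular": [0, 0, 0], "gripper": 1}
    - {"translation": [-0.908, -0.938, 0.077], "angular": [0, 0, 0], "gripper": 1}
    - {"translation": [-0.908, -0.938, 0.077], "angular": [0, 0, 0], "gripper": 1}
    - {"translation": [-0.908, -0.938, 0.077], "angular": [0, 0, 0], "gripper": 1}
    - {"translation": [-0.908, -0.938, 0.077], "angular": [0, 0, 0], "gripper": 1}

```text
t: 1.1
tool_pos: [0.3951, 0.1825, 0.2062]
tool_rot: [-0.631, -3.077, -0.0]
contact_force: [0.3, 0.7, 0.0]
opening: 0.0852
grip_force: 0.0
```

drive_tool:
  steps:
    - {"translation": [-0.908, -0.938, 0.077], "angular": [0, 0, 0], "gripper": 1}
    - {"translation": [-0.908, -0.938, 0.077], "angular": [0, 0, 0], "gripper": 1}
    - {"translation": [0, 0, 0], "angular": [0, 0, -0.881], "gripper": 1}
    - {"translation": [0, 0, 0], "angular": [0, 0, -0.881], "gripper": 1}
    - {"translation": [0, 0, 0], "angular": [0, 0, -0.881], "gripper": 1}
    - {"translation": [0, 0, 0], "angular": [0, 0, -0.881], "gripper": 0.75}
    - {"translation": [0, 0, 0], "angular": [0, 0, 0], "gripper": 0.75}

```text
t: 1.98
tool_pos: [0.4319, 0.0865, 0.2]
tool_rot: [0.135, -3.138, 0.0]
contact_force: [0.1, -0.3, 0.4]
opening: 0.0639
grip_force: 0.0
```

```bash
python3 plan.py .432 .086 .20 5; python3 - <<'E'
from h import *
im=grab('wrist'); save(im,'w1.png'); print(im['fx'],im['k1'],-np.array(im['R']).T@im['t'])
E
```

```text
t 1.98 pos [0.4319 0.0865 0.2   ] q6 -1.63 F [ 0.1 -0.3  0.4] open 0.0639 grip 0.0
total t [-0.001 -0.013  0.001] x1: [-0.001 -0.013  0.001]  total w [ 0.    -0.006 -0.011] x1: [ 0.    -0.006 -0.011]
335.0957994825961 0.022686820886338936 [0.35418221 0.08149883 0.34254828]
```

View pics/w1.png

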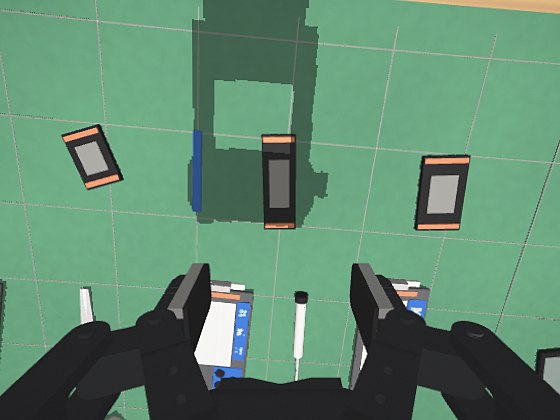

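The wrist view shows the short battery at (92,157), the long one at (279,182) in the arm's shadow, and the wide one at (442,192). I'll measure all three.

```bash
python3 - <<'E'
from m import *
C={'top':[(212,242),(134,243),(301,246)],'wrist':[(279,182),(443,192),(92,157)],'side':[(256,176),(235,132),(280,240)]}
for n in C:
    im=dict(np.load(f'last_{n}.npz'))
    if n!='wrist':
        pass
    hsv=cv2.cvtColor(im['color'],cv2.COLOR_RGB2HSV); H,S,V=[hsv[...,k].astype(int) for k in range(3)]
    cop=(S>80)&((H<20)|(H>170))&(V>90); black=(V<75)&(S<110)
    lab=(S<60)&(V>70)&(V<190)
    ys,xs=np.mgrid[:420,:560]; r=60 if n=='wrist' else 30
    for c in C[n]:
        w=(cop|lab|black)&(abs(xs-c[0])<r)&(abs(ys-c[1])<r); w=cv2.morphologyEx(w.astype(np.uint8),cv2.MORPH_OPEN,np.ones((3,3)))
        ww=(abs(xs-c[0])<r)&(abs(ys-c[1])<r)
        # stripes
        k,l,s,ce=cv2.connectedComponentsWithStats((cop&ww).astype(np.uint8)); i=np.argsort(-s[1:,4])[:2]+1
        P=plane(im,ce[i],.007)*1000; d=P[0]-P[1]; d*=np.sign(d[0])
        print(n,rect(im,w,c,.007)[0],'label',rect(im,lab&ww,c,.007)[0],'stripes mid',P.mean(0)[:2].round(1),'sep',np.hypot(*d[:2]).round(1),'ang',np.degrees(np.arctan2(d[1],d[0])).round(1))
E
```

```text
top [433.9  85.5  99.1  33.1   5.3] label [434.1  86.4  52.6  23.1   5.2] stripes mid [434.   86.3] sep 89.8 ang 5.3
top [429.9 253.5  79.4  47.4   5.6] label [430.9 254.9  43.   28.    4.2] stripes mid [430.5 255.2] sep 69.9 ang 6.2
top [ 424.2 -101.6   56.4   37.1   20.1] label [ 424.2 -101.8   31.4   25.7   21.5] stripes mid [ 424.2 -102. ] sep 48.3 ang 19.9
wrist [432.8  86.8  99.5  33.7   5.7] label [433.3  86.7  49.5  19.7   5.3] stripes mid [433.   86.9] sep 90.1 ang 5.5
wrist [427.7 254.   80.5  48.1   6.4] label [429.8 255.7  40.8  28.6   5.6] stripes mid [429.6 256.2] sep 69.7 ang 6.3
wrist [421.9 -98.1  57.1  42.5  20.4] label [ 423.2 -100.8   30.    23.8   20.6] stripes mid [ 423.2 -100.9] sep 47.9 ang 20.5
side [433.3  80.6 101.3  39.2   1.9] label [433.1  85.3  52.8  26.4   6.1] stripes mid [433.   83.4] sep 89.3 ang 5.3
side [430.  248.8  82.6  47.2   5.2] label [429.9 254.4  44.4  36.    5.2] stripes mid [429.8 251.6] sep 69.4 ang 7.4
side [ 423.  -105.4   59.6   38.8   19.9] label [ 422.9 -103.7   33.    26.4   20.3] stripes mid [ 423.1 -104.2] sep 47.6 ang 20.1
```

```bash
python3 plan.py .433 .0865 .002 5.5
```

```text
t 2.02 pos [0.432  0.0866 0.2001] q6 -1.63 F [-0.5 -0.2 -0.6] open 0.064 grip 0.0
total t [-2.900e-02 -4.000e-03  4.953e+00] x5: [-0.006 -0.001  0.991]  total w [ 0.    -0.005 -0.077] x1: [ 0.    -0.005 -0.077]
```

drive_tool:
  steps:
    - {"translation": [-0.03, 0, 0.95], "angular": [0, 0, -0.07], "gripper": 0.75}
    - {"translation": [0, 0, 0.95], "angular": [0, 0, 0], "gripper": 0.75}
    - {"translation": [0, 0, 0.95], "angular": [0, 0, 0], "gripper": 0.75}
    - {"translation": [0, 0, 0.95], "angular": [0, 0, 0], "gripper": 0.75}
    - {"translation": [0, 0, 0.7], "angular": [0, 0, 0], "gripper": 0.75}
    - {"translation": [0, 0, 0.3], "angular": [0, 0, 0], "gripper": 0.75}
    - {"translation": [0, 0, 0.15], "angular": [0, 0, 0], "gripper": 0.75}
    - {"translation": [0, 0, 0], "angular": [0, 0, 0], "gripper": 0.75}

```text
t: 3.02
tool_pos: [0.434, 0.0867, 0.0031]
tool_rot: [-0.152, 3.137, 0.0]
contact_force: [0.8, -0.8, -0.3]
opening: 0.0641
grip_force: 0.0
```

drive_tool:
  steps:
    - {"translation": [0, 0, 0], "angular": [0, 0, 0], "gripper": 0.3}
    - {"translation": [0, 0, 0], "angular": [0, 0, 0], "gripper": 0.3}
    - {"translation": [0, 0, 0], "angular": [0, 0, 0], "gripper": 0.2}
    - {"translation": [0, 0, 0], "angular": [0, 0, 0], "gripper": 0.2}
  force: 30

```text
t: 3.52
tool_pos: [0.4345, 0.0867, 0.0038]
tool_rot: [-0.152, 3.136, -0.0]
contact_force: [-1.3, -1.1, 6.7]
opening: 0.0324
grip_force: 29.8
```

drive_tool:
  steps:
    - {"translation": [0, 0, -0.3], "angular": [0, 0, 0], "gripper": 0.2}
    - {"translation": [0, 0, -0.7], "angular": [0, 0, 0], "gripper": 0.2}
    - {"translation": [0, 0, -1], "angular": [0, 0, 0], "gripper": 0.2}
    - {"translation": [0, 0, -0.9], "angular": [0, 0, 0], "gripper": 0.2}
    - {"translation": [0, 0, 0], "angular": [0, 0, 0], "gripper": 0.2}

```text
t: 4.15
tool_pos: [0.4359, 0.0868, 0.1225]
tool_rot: [-0.152, 3.13, -0.0]
contact_force: [-0.1, 0.7, -1.7]
opening: 0.0325
grip_force: 29.9
```

```bash
python3 plan.py .610 .2235 .12 3.5;python3 - <<'E'
from m import *
im=grab('side'); save(im,'s1.png')
for n in ['top','side']:
  im=grab(n) if n=='top' else im; wh=masks(im)[1]
  for c in ({'top':[(152,165),(240,160),(370,162)],'side':[(303,125),(341,174),(400,275)]}[n]): print(n,rect(im,wh,c,.010)[0])
E
```

```text
t 4.15 pos [0.4359 0.0868 0.1225] q6 -1.64 F [-0.1  0.7 -1.7] open 0.0325 grip 29.9
total t [-4.664  2.98   0.097] x5: [-0.933  0.596  0.019]  total w [-0.002  0.056  0.258] x1: [-0.002  0.056  0.258]
top [630.1 224.5  69.6  42.8   1.9]
top [619.6  20.5  89.   56.   -1.9]
top [ 612.5 -261.1   67.1   48.1  -12. ]
side [ 6.316e+02 -1.231e+02  1.161e+02  2.010e+01  3.000e-01]
side [ 564.4 -240.3   46.8   10.5   77.7]
side [ 564.4 -240.3   46.8   10.5   77.7]
```

View pics/s1.png

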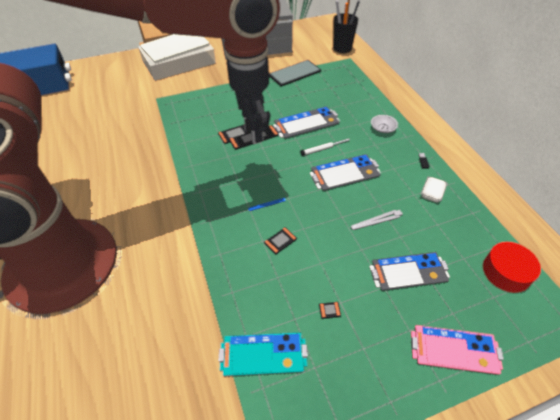

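The battery is held level by its middle at (255,133), and the bays at (307,123), (345,173) and (400,275) are undisturbed. I'll move to the long phone.

drive_tool:
  steps:
    - {"translation": [-0.935, 0.596, 0.0], "angular": [0, 0.05, 0], "gripper": 0.2}
    - {"translation": [-0.935, 0.596, 0.0], "angular": [0, 0, 0], "gripper": 0.2}
    - {"translation": [-0.935, 0.596, 0.0], "angular": [0, 0, 0], "gripper": 0.2}
    - {"translation": [-0.935, 0.596, 0.0], "angular": [0, 0, 0], "gripper": 0.2}
    - {"translation": [-0.935, 0.596, 0.0], "angular": [0, 0, 0], "gripper": 0.2}
    - {"translation": [0, 0, 0.0], "angular": [0, 0, 0.26], "gripper": 0.2}
    - {"translation": [0, 0, 0.0], "angular": [0, 0, 0], "gripper": 0.2}
    - {"translation": [0, 0, 0.0], "angular": [0, 0, 0], "gripper": 0.2}

```text
t: 5.25
tool_pos: [0.6067, 0.2226, 0.1166]
tool_rot: [0.095, -3.131, 0.001]
contact_force: [0.3, -0.8, -0.7]
opening: 0.0322
grip_force: 30.0
```

```bash
python3 plan.py .611 .2237 .035 3.5; python3 - <<'E'
from h import *
im=grab('wrist'); save(im,'w2.png')
E
```

```text
t 5.25 pos [0.6067 0.2226 0.1166] q6 -1.4 F [ 0.3 -0.8 -0.7] open 0.0322 grip 30.0
total t [-0.127  0.022  2.039] x3: [-0.042  0.007  0.68 ]  total w [-0.005 -0.063 -0.005] x1: [-0.005 -0.063 -0.005]
```

View pics/w2.png

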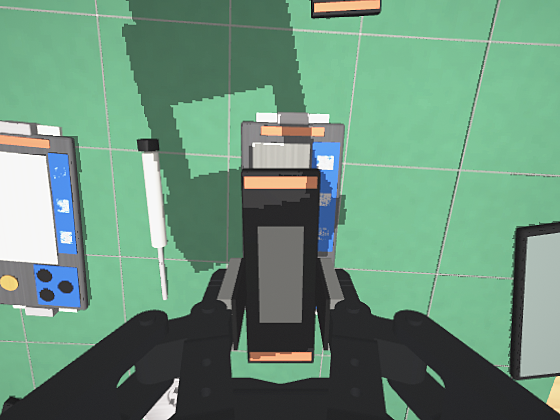

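The wrist view shows the held battery with stripes at (281,183) and (280,356). The near end of the bay is visible at about (281,145). I'll compare the two.

```bash
python3 - <<'E'
from m import *
im=dict(np.load('last_wrist.npz'))
hsv=cv2.cvtColor(im['color'],cv2.COLOR_RGB2HSV); H,S,V=[hsv[...,k].astype(int) for k in range(3)]
cop=(S>80)&((H<20)|(H>170))&(V>90)
k,l,s,ce=cv2.connectedComponentsWithStats(cop.astype(np.uint8))
for i in range(1,k):
    if s[i,4]>100: print(s[i],ce[i].round(1))
def near(a,b): 
    i=min((i for i in range(1,k) if s[i,4]>100),key=lambda i:np.hypot(*(ce[i]-[a,b]))); return ce[i]
a,b=near(281,183),near(280,356)
for z in(.117,.120,.123):
    P=plane(im,[a,b],z)*1000; print(z,P.mean(0).round(1),np.hypot(*(P[0]-P[1])[:2]).round(1),np.degrees(np.arctan2(*(P[1]-P[0])[[1,0]])))
w=(S<40)&(V>130); ys,xs=np.mgrid[:420,:560]; w&=(xs>245)&(xs<318)&(ys>138)&(ys<168)
for row in (148,152,156,160,164):
    x=np.where(w[row])[0]; print(row,x.min(),x.max(),(plane(im,[[x.min()-.5,row],[x.max()+.5,row]],.01)*1000)[:,:2].round(1).tolist())
c=np.where(w[:,275])[0]; print('top row',c.min(), (plane(im,[[280,c.min()-.5]],.01)*1000).round(1))
E
```

```text
[314   0  66  13 639] [346.1   5.4]
[260 126  65  11 594] [292.  130.9]
[  0 135  50  13 448] [ 24.3 141.2]
[243 176  75  13 963] [279.9 182. ]
[249 352  63   9 562] [280.3 356. ]
0.117 [607.1 224.4 117. ] 91.2 3.5777559045942917
0.12 [605.4 224.3 120. ] 89.3 3.5777559045942997
0.123 [603.8 224.2 123. ] 87.4 3.5777559045942846
148 246 309 [[561.2, 196.0], [558.4, 243.1]]
152 246 309 [[564.2, 196.0], [561.3, 243.3]]
156 246 309 [[567.1, 196.1], [564.2, 243.6]]
160 246 308 [[570.1, 196.2], [567.2, 243.1]]
164 246 317 [[573.1, 196.3], [569.8, 250.1]]
top row 139 [[552.8 220.9  10. ]]
```

drive_tool:
  steps:
    - {"translation": [-0.1, 0.02, 0.6], "angular": [0, -0.06, 0], "gripper": 0.2}
    - {"translation": [0, 0, 0.7], "angular": [0, 0, 0], "gripper": 0.2}
    - {"translation": [0, 0, 0.7], "angular": [0, 0, 0], "gripper": 0.2}
    - {"translation": [0, 0, 0], "angular": [0, 0, 0], "gripper": 0.2}
    - {"translation": [0, 0, 0], "angular": [0, 0, 0], "gripper": 0.2}

```text
t: 5.92
tool_pos: [0.6124, 0.2243, 0.0388]
tool_rot: [-0.095, 3.137, 0.0]
contact_force: [0.7, -0.5, -0.1]
opening: 0.032
grip_force: 30.0
```

```bash
python3 plan.py .611 .2235 .0145 3.5
```

```text
t 5.92 pos [0.6124 0.2243 0.0388] q6 -1.39 F [ 0.7 -0.5 -0.1] open 0.032 grip 30.0
total t [ 0.037 -0.018  0.608] x1: [ 0.037 -0.018  0.608]  total w [ 0.     0.022 -0.005] x1: [ 0.     0.022 -0.005]
```

drive_tool:
  steps:
    - {"translation": [0.035, -0.018, 0.25], "angular": [0, 0.02, 0], "gripper": 0.2}
    - {"translation": [0, 0, 0.2], "angular": [0, 0, 0], "gripper": 0.2}
    - {"translation": [0, 0, 0.1], "angular": [0, 0, 0], "gripper": 0.2}
    - {"translation": [0, 0, 0], "angular": [0, 0, 0], "gripper": 0.2}
    - {"translation": [0, 0, 0], "angular": [0, 0, 0], "gripper": 0.2}

```text
t: 6.55
tool_pos: [0.6107, 0.2237, 0.0156]
tool_rot: [0.095, -3.139, 0.0]
contact_force: [0.2, 0.2, -0.6]
opening: 0.0326
grip_force: 30.0
```

```bash
python3 plan.py .611 .2235 .0135 3.5
```

```text
t 6.55 pos [0.6107 0.2237 0.0156] q6 -1.39 F [ 0.2  0.2 -0.6] open 0.0326 grip 30.0
total t [-0.007 -0.005  0.053] x1: [-0.007 -0.005  0.053]  total w [-0.001 -0.007 -0.003] x1: [-0.001 -0.007 -0.003]
```

drive_tool:
  steps:
    - {"translation": [0, 0, 0.04], "angular": [0, 0, 0], "gripper": 0.2}
    - {"translation": [0, 0, 0], "angular": [0, 0, 0], "gripper": 0.2}

```text
t: 6.8
tool_pos: [0.6106, 0.2237, 0.0139]
tool_rot: [0.095, -3.139, 0.0]
contact_force: [-1.1, -0.1, -0.1]
opening: 0.0324
grip_force: 30.0
```

drive_tool:
  steps:
    - {"translation": [0, 0, 0.03], "angular": [0, 0, 0], "gripper": 0.2}
    - {"translation": [0, 0, 0], "angular": [0, 0, 0], "gripper": 0.2}

```text
t: 7.05
tool_pos: [0.6107, 0.2237, 0.0138]
tool_rot: [0.096, -3.139, 0.001]
contact_force: [-2.3, 0.1, 6.4]
opening: 0.0325
grip_force: 30.7
```

drive_tool:
  steps:
    - {"translation": [0, 0, 0], "angular": [0, 0, 0], "gripper": 0.5}
    - {"translation": [0, 0, 0], "angular": [0, 0, 0], "gripper": 0.6}
    - {"translation": [0, 0, 0], "angular": [0, 0, 0], "gripper": 0.6}
    - {"translation": [0, 0, -0.5], "angular": [0, 0, 0], "gripper": 0.65}
    - {"translation": [0, 0, -1], "angular": [0, 0, 0], "gripper": 0.75}
    - {"translation": [0, 0, -1], "angular": [0, 0, 0], "gripper": 0.75}
    - {"translation": [0, 0, -1], "angular": [0, 0, 0], "gripper": 0.75}
    - {"translation": [0, 0, -1], "angular": [0, 0, 0], "gripper": 0.75}

```text
t: 8.05
tool_pos: [0.6109, 0.2237, 0.1958]
tool_rot: [-0.095, 3.14, 0.0]
contact_force: [1.1, -0.6, 0.2]
opening: 0.0646
grip_force: 0.0
```

```bash
python3 plan.py .430 .2555 .10 6.2; python3 - <<'E'
from h import *
im=grab('wrist'); save(im,'w3.png')
E
```

```text
t 8.05 pos [0.6109 0.2237 0.1958] q6 -1.39 F [ 1.1 -0.6  0.2] open 0.0646 grip 0.0
total t [4.468 1.067 2.393] x5: [0.894 0.213 0.479]  total w [ 0.     0.005 -0.34 ] x1: [ 0.     0.005 -0.34 ]
```

View pics/w3.png

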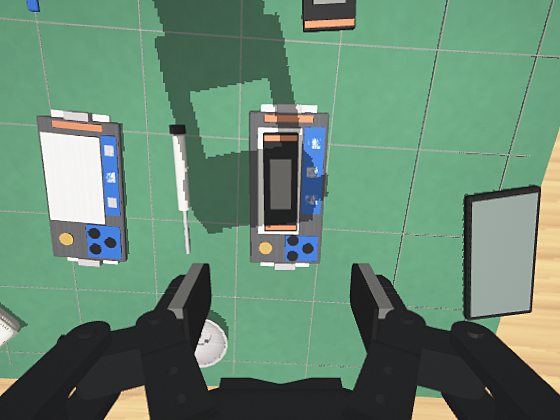

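The long battery lies in its bay at (281,182), and the wide bay is at (75,178). I'll measure the centring with a parallax-correct plane for each surface.

```bash
cat > chk.py <<'E'
from m import *
def stripes(im,c,L,z,r=75):
    hsv=cv2.cvtColor(im['color'],cv2.COLOR_RGB2HSV); H,S,V=[hsv[...,k].astype(int) for k in range(3)]
    cop=(S>80)&((H<20)|(H>170))&(V>90)
    k,l,s,ce=cv2.connectedComponentsWithStats(cop.astype(np.uint8))
    I=[i for i in range(1,k) if s[i,4]>20 and np.hypot(*(ce[i]-c))<r]
    best=min(((i,j) for i in I for j in I if i<j),key=lambda p:abs(np.hypot(*np.diff(plane(im,ce[list(p)],z),axis=0)[0,:2])*1000-L)+.2*np.hypot(*(ce[list(p)].mean(0)-c)))
    P=plane(im,ce[list(best)],z)*1000; d=P[1]-P[0]; d*=np.sign(d[0])
    return P.mean(0)[:2].round(1),np.hypot(*d[:2]).round(1),np.degrees(np.arctan2(d[1],d[0])).round(1)
def bay(im,c,r=75):
    # bright low-saturation bay incl. shadow, hull with the battery inside
    return rect(im,masks(im)[1],c,.010)
E
python3 - <<'E'
from chk import *
im=dict(np.load('last_wrist.npz'))
print(stripes(im,(281,182),90,.017)); print('wide bay',bay(im,(75,178)))
hsv=cv2.cvtColor(im['color'],cv2.COLOR_RGB2HSV)
for row in (155,182,210): print(row,[(int(hsv[row,x,1]),int(hsv[row,x,2])) for x in range(250,330,2)])
print([(int(hsv[y,281,1]),int(hsv[y,281,2])) for y in range(112,250,2)])
t=grab('top'); print('top',stripes(t,(152,163),90,.017,40)); 
E
```

```text
(array([609.2, 225.4]), np.float64(89.9), np.float64(3.6))
wide bay (array([619.1,  20.9,  88.7,  55.1,  -2. ]), array([ 73. , 177.4]), array([  40,  132,   65,   92, 4954], dtype=int32))
155 [(15, 66), (4, 72), (7, 70), (4, 68), (9, 142), (12, 176), (13, 174), (17, 30), (0, 36), (7, 37), (7, 36), (7, 37), (0, 36), (14, 36), (7, 37), (7, 36), (7, 37), (7, 36), (7, 37), (7, 36), (14, 37), (13, 38), (7, 36), (8, 32), (14, 110), (12, 174), (30, 68), (175, 141), (167, 134), (168, 158), (168, 226), (164, 233), (164, 231), (163, 231), (163, 231), (163, 231), (168, 237), (55, 126), (67, 121), (17, 193)]
182 [(19, 67), (7, 71), (0, 68), (4, 69), (11, 141), (12, 173), (11, 178), (14, 18), (0, 35), (15, 33), (9, 82), (10, 103), (12, 103), (10, 102), (13, 102), (10, 102), (12, 103), (10, 102), (10, 102), (10, 103), (10, 99), (0, 31), (0, 35), (20, 26), (13, 159), (18, 111), (139, 112), (169, 136), (169, 136), (167, 136), (168, 135), (170, 135), (168, 135), (170, 135), (168, 135), (172, 138), (90, 93), (11, 70), (53, 96), (93, 184)]
210 [(19, 66), (4, 72), (7, 70), (4, 68), (11, 139), (12, 169),
[... 433 characters left out ...]
, (4, 69), (13, 140), (12, 185), (6, 79), (85, 30), (134, 162), (135, 151), (132, 139), (29, 44), (4, 62), (5, 56), (7, 37), (7, 37), (7, 38), (7, 37), (7, 37), (0, 37), (12, 109), (12, 103), (10, 102), (10, 102), (10, 102), (10, 102), (10, 102), (12, 103), (10, 102), (10, 102), (10, 102), (13, 102), (10, 102), (10, 102), (10, 102), (10, 102), (12, 103), (10, 102), (8, 101), (8, 101), (10, 101), (8, 101), (8, 100), (8, 101), (5, 98), (18, 29), (0, 34), (14, 36), (8, 34), (8, 33), (7, 35), (15, 34), (50, 41), (125, 255), (124, 248), (88, 55), (0, 255), (5, 143), (2, 119), (2, 120), (2, 120), (2, 119), (4, 120), (4, 118), (4, 119)]
top (array([610.3, 223.9]), np.float64(90.4), np.float64(4.8))
```

```bash
python3 - <<'E'
from chk import *
im=dict(np.load('last_wrist.npz'))
for r,a,b in((155,257.2,302),(182,257.2,300.6),(210,257.2,299.3)):
    P=plane(im,[(a,r),(b,r)],.01)*1000; print(P.mean(0).round(1),np.hypot(*(P[1]-P[0])[:2]).round(1))
P=plane(im,[(281,127.3),(280,233.6)],.01)*1000; print(P.mean(0),P[0]-P[1])
save(im,'w3c.png',(230,95,340,275),3.2)
E
```

```text
[581.8 223.2  10. ] 43.8
[608.7 224.2  10. ] 43.5
[638.2 225.3  10. ] 43.3
[609.78432111 225.81557855  10.        ] [-108.68475638   -5.67333267    0.        ]
```

View pics/w3c.png

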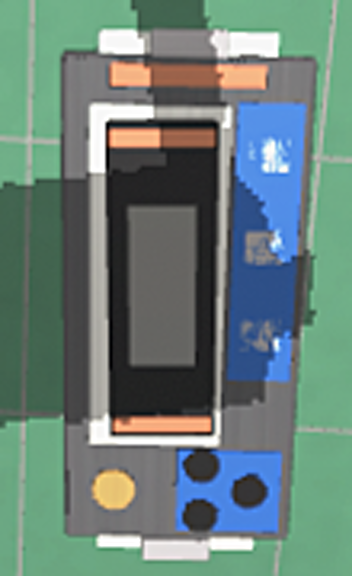

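The crop shows the long battery square in its bay, with even margins to about 1 mm. Next is the wide battery.

drive_tool:
  steps:
    - {"translation": [0.894, 0.213, 0.2], "angular": [0, 0, 0], "gripper": 0.9}
    - {"translation": [0.894, 0.213, 0.3], "angular": [0, 0, 0], "gripper": 0.9}
    - {"translation": [0.894, 0.213, 0.5], "angular": [0, 0, 0], "gripper": 0.9}
    - {"translation": [0.894, 0.213, 0.6], "angular": [0, 0, 0], "gripper": 0.9}
    - {"translation": [0.894, 0.213, 0.6], "angular": [0, 0, 0], "gripper": 0.9}
    - {"translation": [0, 0, 0], "angular": [0, 0, -0.34], "gripper": 0.9}
    - {"translation": [0, 0, 0], "angular": [0, 0, 0], "gripper": 0.9}
    - {"translation": [0, 0, 0], "angular": [0, 0, 0], "gripper": 0.9}

```text
t: 9.15
tool_pos: [0.4303, 0.2555, 0.1058]
tool_rot: [-0.168, 3.137, 0.0]
contact_force: [-0.1, 0.3, -0.3]
opening: 0.0764
grip_force: 0.0
```

```bash
python3 plan.py .430 .2555 .003 6.2
```

```text
t 9.15 pos [0.4303 0.2555 0.1058] q6 -1.29 F [-0.1  0.3 -0.3] open 0.0764 grip 0.0
total t [8.000e-03 1.000e-03 2.569e+00] x3: [0.003 0.    0.856]  total w [ 0.001  0.001 -0.007] x1: [ 0.001  0.001 -0.007]
```

drive_tool:
  steps:
    - {"translation": [0, 0, 0.8], "angular": [0, 0, 0], "gripper": 0.8}
    - {"translation": [0, 0, 0.9], "angular": [0, 0, 0], "gripper": 0.8}
    - {"translation": [0, 0, 0.6], "angular": [0, 0, 0], "gripper": 0.75}
    - {"translation": [0, 0, 0.25], "angular": [0, 0, 0], "gripper": 0.75}
    - {"translation": [0, 0, 0], "angular": [0, 0, 0], "gripper": 0.75}
    - {"translation": [0, 0, 0], "angular": [0, 0, 0], "gripper": 0.75}

```text
t: 9.9
tool_pos: [0.4306, 0.2557, 0.0043]
tool_rot: [-0.169, 3.136, 0.001]
contact_force: [0.5, 0.5, -0.1]
opening: 0.0642
grip_force: 0.0
```

drive_tool:
  steps:
    - {"translation": [0, 0, 0], "angular": [0, 0, 0], "gripper": 0.4}
    - {"translation": [0, 0, 0], "angular": [0, 0, 0], "gripper": 0.35}
    - {"translation": [0, 0, 0], "angular": [0, 0, 0], "gripper": 0.35}
    - {"translation": [0, 0, 0], "angular": [0, 0, 0], "gripper": 0.35}
  force: 30

```text
t: 10.4
tool_pos: [0.4323, 0.2562, 0.0065]
tool_rot: [-0.17, 3.133, 0.001]
contact_force: [-1.0, -2.0, 12.4]
opening: 0.0301
grip_force: 6.2
```

The fingers slid over the top because the tips sit higher when open. I'll reopen and go lower.

drive_tool:
  steps:
    - {"translation": [0, 0, -0.4], "angular": [0, 0, 0], "gripper": 0.35}
    - {"translation": [0, 0, -0.8], "angular": [0, 0, 0], "gripper": 0.7}
    - {"translation": [0, 0, -1], "angular": [0, 0, 0], "gripper": 0.7}
    - {"translation": [0, 0, -1], "angular": [0, 0, 0], "gripper": 0.7}
    - {"translation": [0, 0, -1], "angular": [0, 0, 0], "gripper": 0.7}
    - {"translation": [0, 0, 0], "angular": [0, 0, 0], "gripper": 0.7}

```text
t: 11.15
tool_pos: [0.432, 0.2564, 0.1762]
tool_rot: [-0.17, 3.13, 0.005]
contact_force: [-0.4, 0.1, -0.2]
opening: 0.0594
grip_force: 0.0
```

```bash
python3 plan.py .430 .2555 .17 6.2; python3 - <<'E'
from chk import *
im=grab('wrist'); save(im,'w4.png'); print(stripes(im,(280,190),70,.007,110)); print(stripes(grab('top'),(134,243),70,.007,40))
E
```

```text
t 11.15 pos [0.432  0.2564 0.1762] q6 -1.29 F [-0.4  0.1 -0.2] open 0.0594 grip 0.0
total t [ 0.053 -0.018  0.155] x1: [ 0.053 -0.018  0.155]  total w [0.018 0.054 0.001] x1: [0.018 0.054 0.001]
(array([429.7, 257. ]), np.float64(70.1), np.float64(7.2))
(array([430.5, 255.5]), np.float64(70.0), np.float64(5.4))
```

View pics/w4.png

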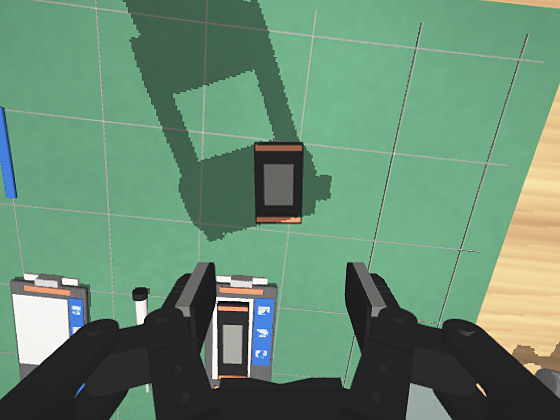

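Battery unmoved at (278,183). I'll retry with the TCP near z=0, since the tips stand about 2–5 mm above it at this opening.

drive_tool:
  steps:
    - {"translation": [0.05, -0.01, 0.9], "angular": [0.018, 0.054, 0], "gripper": 0.68}
    - {"translation": [0, 0, 0.9], "angular": [0, 0, 0], "gripper": 0.68}
    - {"translation": [0, 0, 0.9], "angular": [0, 0, 0], "gripper": 0.68}
    - {"translation": [0, 0, 0.9], "angular": [0, 0, 0], "gripper": 0.68}
    - {"translation": [0, 0, 0.4], "angular": [0, 0, 0], "gripper": 0.68}
    - {"translation": [0, 0, 0.1], "angular": [0, 0, 0], "gripper": 0.68}
    - {"translation": [0, 0, 0], "angular": [0, 0, 0], "gripper": 0.68}

```text
t: 12.12
tool_pos: [0.4271, 0.2545, 0.0076]
tool_rot: [0.169, -3.129, 0.004]
contact_force: [0.4, -0.8, 1.0]
opening: 0.0579
grip_force: 0.0
```

```bash
python3 plan.py .430 .2558 .0005 6.2
```

```text
t 12.12 pos [0.4271 0.2545 0.0076] q6 -1.29 F [ 0.4 -0.8  1. ] open 0.0579 grip 0.0
total t [-0.077  0.025  0.176] x1: [-0.077  0.025  0.176]  total w [-0.017 -0.057  0.   ] x1: [-0.017 -0.057  0.   ]
```

drive_tool:
  steps:
    - {"translation": [-0.075, 0.025, 0.1], "angular": [-0.017, -0.056, 0], "gripper": 0.68}
    - {"translation": [0, 0, 0.07], "angular": [0, 0, 0], "gripper": 0.68}
    - {"translation": [0, 0, 0], "angular": [0, 0, 0], "gripper": 0.68}
    - {"translation": [0, 0, 0], "angular": [0, 0, 0], "gripper": 0.68}

```text
t: 12.62
tool_pos: [0.4295, 0.2556, 0.0002]
tool_rot: [0.17, -3.136, 0.0]
contact_force: [0.3, 0.1, -0.1]
opening: 0.0582
grip_force: 0.0
```

```bash
python3 plan.py .430 .2558 .0005 6.2
```

```text
t 12.62 pos [4.295e-01 2.556e-01 2.000e-04] q6 -1.29 F [ 0.3  0.1 -0.1] open 0.0582 grip 0.0
total t [-0.014  0.004 -0.008] x1: [-0.014  0.004 -0.008]  total w [-0.002 -0.006  0.   ] x1: [-0.002 -0.006  0.   ]
```

drive_tool:
  steps:
    - {"translation": [0, 0, 0], "angular": [0, 0, 0], "gripper": 0.5}
    - {"translation": [0, 0, 0], "angular": [0, 0, 0], "gripper": 0.45}
    - {"translation": [0, 0, 0], "angular": [0, 0, 0], "gripper": 0.42}
    - {"translation": [0, 0, 0], "angular": [0, 0, 0], "gripper": 0.4}
  force: 30

```text
t: 13.12
tool_pos: [0.4298, 0.2557, 0.0005]
tool_rot: [0.17, -3.137, 0.0]
contact_force: [0.4, 0.6, 3.6]
opening: 0.0444
grip_force: 31.0
```

drive_tool:
  steps:
    - {"translation": [0, 0, -0.3], "angular": [0, 0, 0], "gripper": 0.4}
    - {"translation": [0, 0, -0.7], "angular": [0, 0, 0], "gripper": 0.4}
    - {"translation": [0, 0, -1], "angular": [0, 0, 0], "gripper": 0.4}
    - {"translation": [0, 0, 0], "angular": [0, 0, 0], "gripper": 0.4}
    - {"translation": [0, 0, 0], "angular": [0, 0, 0], "gripper": 0.4}

```text
t: 13.75
tool_pos: [0.429, 0.2554, 0.0797]
tool_rot: [0.17, -3.135, 0.001]
contact_force: [-1.1, -0.7, -0.9]
opening: 0.0448
grip_force: 30.8
```

```bash
python3 plan.py .6194 .0195 .08 -1.9
```

```text
t 13.75 pos [0.429  0.2554 0.0797] q6 -1.29 F [-1.1 -0.7 -0.9] open 0.0448 grip 30.8
total t [-4.096 -6.377 -0.011] x7: [-0.585 -0.911 -0.002]  total w [-0.004 -0.012  1.012] x2: [-0.002 -0.006  0.506]
```

drive_tool:
  steps:
    - {"translation": [-0.585, -0.911, 0], "angular": [0, 0, 0], "gripper": 0.4}
    - {"translation": [-0.585, -0.911, 0], "angular": [0, 0, 0], "gripper": 0.4}
    - {"translation": [-0.585, -0.911, 0], "angular": [0, 0, 0], "gripper": 0.4}
    - {"translation": [-0.585, -0.911, 0], "angular": [0, 0, 0], "gripper": 0.4}
    - {"translation": [-0.585, -0.911, 0], "angular": [0, 0, 0], "gripper": 0.4}
    - {"translation": [-0.585, -0.911, 0], "angular": [0, 0, 0], "gripper": 0.4}
    - {"translation": [-0.585, -0.911, 0], "angular": [0, 0, 0], "gripper": 0.4}

```text
t: 14.62
tool_pos: [0.6191, 0.0186, 0.0775]
tool_rot: [0.169, -3.132, -0.0]
contact_force: [-0.2, 0.4, 0.0]
opening: 0.0447
grip_force: 30.8
```

drive_tool:
  steps:
    - {"translation": [0, 0, 0], "angular": [0, 0, 0.506], "gripper": 0.4}
    - {"translation": [0, 0, 0], "angular": [0, 0, 0.506], "gripper": 0.4}
    - {"translation": [0, 0, 0.5], "angular": [0, 0, 0], "gripper": 0.4}
    - {"translation": [0, 0, 0.5], "angular": [0, 0, 0], "gripper": 0.4}
    - {"translation": [0, 0, 0.3], "angular": [0, 0, 0], "gripper": 0.4}
    - {"translation": [0, 0, 0], "angular": [0, 0, 0], "gripper": 0.4}
    - {"translation": [0, 0, 0], "angular": [0, 0, 0], "gripper": 0.4}
    - {"translation": [0, 0, 0], "angular": [0, 0, 0], "gripper": 0.4}

```text
t: 15.62
tool_pos: [0.6206, 0.0196, 0.029]
tool_rot: [0.052, 3.14, -0.001]
contact_force: [-0.2, 0.1, -0.3]
opening: 0.0445
grip_force: 30.8
```

```bash
python3 plan.py .6194 .0195 .0115 -1.9
```

```text
t 15.62 pos [0.6206 0.0196 0.029 ] q6 -1.63 F [-0.2  0.1 -0.3] open 0.0445 grip 30.8
total t [ 0.031 -0.005  0.438] x1: [ 0.031 -0.005  0.438]  total w [-0.004  0.006  0.001] x1: [-0.004  0.006  0.001]
```

drive_tool:
  steps:
    - {"translation": [0.03, 0, 0.25], "angular": [0, 0, 0], "gripper": 0.4}
    - {"translation": [0, 0, 0.16], "angular": [0, 0, 0], "gripper": 0.4}
    - {"translation": [0, 0, 0], "angular": [0, 0, 0], "gripper": 0.4}
    - {"translation": [0, 0, 0], "angular": [0, 0, 0], "gripper": 0.4}

```text
t: 16.12
tool_pos: [0.6183, 0.0197, 0.0112]
tool_rot: [-0.052, -3.139, 0.001]
contact_force: [0.1, 0.5, -0.2]
opening: 0.0448
grip_force: 30.8
```

drive_tool:
  steps:
    - {"translation": [0, 0, 0.03], "angular": [0, 0, 0], "gripper": 0.4}
    - {"translation": [0, 0, 0], "angular": [0, 0, 0], "gripper": 0.4}

```text
t: 16.38
tool_pos: [0.6186, 0.0197, 0.0105]
tool_rot: [-0.052, -3.14, 0.001]
contact_force: [-0.5, 0.4, 2.0]
opening: 0.0451
grip_force: 31.0
```

drive_tool:
  steps:
    - {"translation": [0, 0, 0.02], "angular": [0, 0, 0], "gripper": 0.4}
    - {"translation": [0, 0, 0], "angular": [0, 0, 0], "gripper": 0.4}

```text
t: 16.62
tool_pos: [0.6187, 0.0197, 0.0105]
tool_rot: [-0.052, -3.14, 0.001]
contact_force: [-1.9, -0.2, 5.9]
opening: 0.0446
grip_force: 31.4
```

drive_tool:
  steps:
    - {"translation": [0, 0, 0], "angular": [0, 0, 0], "gripper": 0.6}
    - {"translation": [0, 0, 0], "angular": [0, 0, 0], "gripper": 0.7}
    - {"translation": [0, 0, 0], "angular": [0, 0, 0], "gripper": 0.7}
    - {"translation": [0, 0, -0.5], "angular": [0, 0, 0], "gripper": 0.75}
    - {"translation": [0, 0, -1], "angular": [0, 0, 0], "gripper": 0.75}
    - {"translation": [0, 0, -1], "angular": [0, 0, 0], "gripper": 0.75}
    - {"translation": [0, 0, -1], "angular": [0, 0, 0], "gripper": 0.75}
    - {"translation": [0, 0, -1], "angular": [0, 0, 0], "gripper": 0.75}

```text
t: 17.62
tool_pos: [0.6189, 0.0198, 0.1927]
tool_rot: [0.052, 3.14, -0.001]
contact_force: [-0.0, 0.4, 0.9]
opening: 0.0637
grip_force: 0.0
```

```bash
python3 plan.py .424 -.1015 .10 20.3; python3 - <<'E'
from chk import *
im=grab('wrist'); save(im,'w5.png',(210,60,390,290),2.6); print(stripes(im,(281,182),70,.017))
print('side',[stripes(grab('side'),(341,174),70,.017,40)]); print(bay(im,(281,182)))
E
```

```text
t 17.62 pos [0.6189 0.0198 0.1927] q6 -1.63 F [-0.   0.4  0.9] open 0.0637 grip 0.0
total t [ 4.773 -3.19   2.314] x5: [ 0.955 -0.638  0.463]  total w [-0.006  0.006 -2.775] x3: [-0.002  0.002 -0.925]
(array([618.6,  21.1]), np.float64(69.9), np.float64(-1.3))
side [(array([619.1,  16.5]), np.float64(70.2), np.float64(0.5))]
(array([618.8,  20.6,  87.6,  54.4,  -1.9]), array([275.9, 173.5]), array([251, 140,  57,  87, 863], dtype=int32))
```

View pics/w5.png

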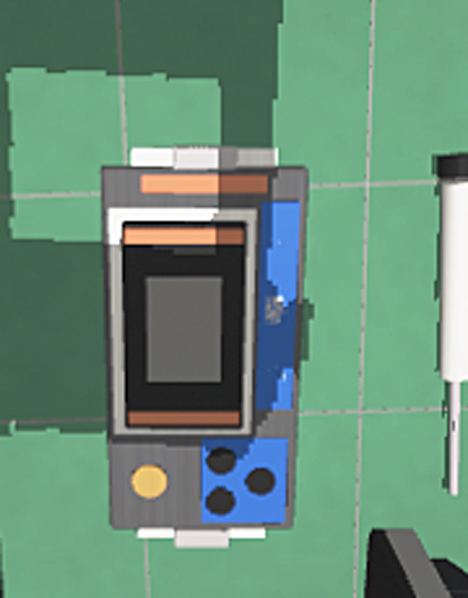

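The wide battery is centred to about 0.5 mm and square. Next is the short battery.

drive_tool:
  steps:
    - {"translation": [0.955, -0.638, 0.2], "angular": [0, 0, 0], "gripper": 0.68}
    - {"translation": [0.955, -0.638, 0.3], "angular": [0, 0, 0], "gripper": 0.68}
    - {"translation": [0.955, -0.638, 0.5], "angular": [0, 0, 0], "gripper": 0.68}
    - {"translation": [0.955, -0.638, 0.6], "angular": [0, 0, 0], "gripper": 0.68}
    - {"translation": [0.955, -0.638, 0.7], "angular": [0, 0, 0], "gripper": 0.68}
    - {"translation": [0, 0, 0], "angular": [0, 0, -0.925], "gripper": 0.68}
    - {"translation": [0, 0, 0], "angular": [0, 0, -0.925], "gripper": 0.68}
    - {"translation": [0, 0, 0], "angular": [0, 0, -0.925], "gripper": 0.68}

```text
t: 18.73
tool_pos: [0.4234, -0.1016, 0.0981]
tool_rot: [0.56, -3.091, 0.001]
contact_force: [-0.1, -0.4, 1.5]
opening: 0.0577
grip_force: 0.0
```

drive_tool:
  steps:
    - {"translation": [0, 0, 0.7], "angular": [0, 0, 0], "gripper": 0.68}
    - {"translation": [0, 0, 0.7], "angular": [0, 0, 0], "gripper": 0.68}
    - {"translation": [0, 0, 0.3], "angular": [0, 0, 0], "gripper": 0.68}
    - {"translation": [0, 0, 0], "angular": [0, 0, 0], "gripper": 0.68}
    - {"translation": [0, 0, 0], "angular": [0, 0, 0], "gripper": 0.68}

```text
t: 19.35
tool_pos: [0.4244, -0.1019, 0.031]
tool_rot: [-0.554, 3.092, -0.002]
contact_force: [0.8, -0.2, -1.0]
opening: 0.0581
grip_force: 0.0
```

```bash
python3 plan.py .4237 -.1015 .0005 20.3
```

```text
t 19.35 pos [ 0.4244 -0.1019  0.031 ] q6 -2.33 F [ 0.8 -0.2 -1. ] open 0.0581 grip 0.0
total t [0.013 0.016 0.763] x1: [0.013 0.016 0.763]  total w [-0.011  0.003  0.001] x1: [-0.011  0.003  0.001]
```

drive_tool:
  steps:
    - {"translation": [0.01, 0.01, 0.4], "angular": [0, 0, 0], "gripper": 0.68}
    - {"translation": [0, 0, 0.3], "angular": [0, 0, 0], "gripper": 0.68}
    - {"translation": [0, 0, 0.04], "angular": [0, 0, 0], "gripper": 0.68}
    - {"translation": [0, 0, 0], "angular": [0, 0, 0], "gripper": 0.68}
    - {"translation": [0, 0, 0], "angular": [0, 0, 0], "gripper": 0.68}

```text
t: 19.98
tool_pos: [0.4233, -0.1014, 0.0005]
tool_rot: [0.554, -3.092, 0.001]
contact_force: [-0.6, -0.5, -0.4]
opening: 0.0581
grip_force: 0.0
```

drive_tool:
  steps:
    - {"translation": [0, 0, 0], "angular": [0, 0, 0], "gripper": 0.45}
    - {"translation": [0, 0, 0], "angular": [0, 0, 0], "gripper": 0.38}
    - {"translation": [0, 0, 0], "angular": [0, 0, 0], "gripper": 0.33}
    - {"translation": [0, 0, 0], "angular": [0, 0, 0], "gripper": 0.33}
  force: 30

```text
t: 20.48
tool_pos: [0.4235, -0.1015, 0.0008]
tool_rot: [0.554, -3.092, 0.001]
contact_force: [0.3, 0.3, 4.6]
opening: 0.0369
grip_force: 30.5
```

drive_tool:
  steps:
    - {"translation": [0, 0, -0.3], "angular": [0, 0, 0], "gripper": 0.33}
    - {"translation": [0, 0, -0.7], "angular": [0, 0, 0], "gripper": 0.33}
    - {"translation": [0, 0, -1], "angular": [0, 0, 0], "gripper": 0.33}
    - {"translation": [0, 0, 0], "angular": [0, 0, 0], "gripper": 0.33}
    - {"translation": [0, 0, 0], "angular": [0, 0, 0], "gripper": 0.33}

```text
t: 21.1
tool_pos: [0.4225, -0.101, 0.0798]
tool_rot: [0.553, -3.091, -0.0]
contact_force: [-1.2, 0.4, -1.0]
opening: 0.0368
grip_force: 30.2
```

```bash
python3 plan.py .6122 -.2617 .08 -12.2
```

```text
t 21.1 pos [ 0.4225 -0.101   0.0798] q6 -2.33 F [-1.2  0.4 -1. ] open 0.0368 grip 30.2
total t [-3.054 -5.414 -0.013] x6: [-0.509 -0.902 -0.002]  total w [ 0.    -0.013  4.063] x5: [ 0.    -0.003  0.813]
```

drive_tool:
  steps:
    - {"translation": [-0.509, -0.902, 0], "angular": [0, 0, 0], "gripper": 0.33}
    - {"translation": [-0.509, -0.902, 0], "angular": [0, 0, 0], "gripper": 0.33}
    - {"translation": [-0.509, -0.902, 0], "angular": [0, 0, 0], "gripper": 0.33}
    - {"translation": [-0.509, -0.902, 0], "angular": [0, 0, 0], "gripper": 0.33}
    - {"translation": [-0.509, -0.902, 0], "angular": [0, 0, 0], "gripper": 0.33}
    - {"translation": [-0.509, -0.902, 0], "angular": [0, 0, 0], "gripper": 0.33}
    - {"translation": [0, 0, 0], "angular": [0, 0, 0.813], "gripper": 0.33}
    - {"translation": [0, 0, 0], "angular": [0, 0, 0.813], "gripper": 0.33}

```text
t: 22.1
tool_pos: [0.6115, -0.2616, 0.077]
tool_rot: [0.193, -3.13, -0.004]
contact_force: [-0.2, -1.0, -0.7]
opening: 0.0367
grip_force: 30.3
```

drive_tool:
  steps:
    - {"translation": [0, 0, 0], "angular": [0, 0, 0.813], "gripper": 0.33}
    - {"translation": [0, 0, 0], "angular": [0, 0, 0.813], "gripper": 0.33}
    - {"translation": [0, 0, 0], "angular": [0, 0, 0.813], "gripper": 0.33}
    - {"translation": [0, 0, 0.6], "angular": [0, 0, 0], "gripper": 0.33}
    - {"translation": [0, 0, 0.6], "angular": [0, 0, 0], "gripper": 0.33}
    - {"translation": [0, 0, 0.1], "angular": [0, 0, 0], "gripper": 0.33}
    - {"translation": [0, 0, 0], "angular": [0, 0, 0], "gripper": 0.33}
    - {"translation": [0, 0, 0], "angular": [0, 0, 0], "gripper": 0.33}

```text
t: 23.1
tool_pos: [0.6133, -0.2623, 0.0291]
tool_rot: [0.334, 3.123, -0.002]
contact_force: [0.0, 0.3, 0.0]
opening: 0.0367
grip_force: 30.3
```

```bash
python3 plan.py .6122 -.2617 .0115 -12.2
```

```text
t 23.1 pos [ 0.6133 -0.2623  0.0291] q6 -1.87 F [0.  0.3 0. ] open 0.0367 grip 30.3
total t [0.03  0.009 0.441] x1: [0.03  0.009 0.441]  total w [-0.008  0.004 -0.002] x1: [-0.008  0.004 -0.002]
```

drive_tool:
  steps:
    - {"translation": [0.01, 0, 0.25], "angular": [0, 0, 0], "gripper": 0.33}
    - {"translation": [0, 0, 0.16], "angular": [0, 0, 0], "gripper": 0.33}
    - {"translation": [0, 0, 0], "angular": [0, 0, 0], "gripper": 0.33}
    - {"translation": [0, 0, 0], "angular": [0, 0, 0], "gripper": 0.33}

```text
t: 23.6
tool_pos: [0.6121, -0.2617, 0.0114]
tool_rot: [-0.334, -3.122, 0.001]
contact_force: [-0.4, 0.0, -1.0]
opening: 0.0369
grip_force: 30.3
```

drive_tool:
  steps:
    - {"translation": [0, 0, 0.03], "angular": [0, 0, 0], "gripper": 0.33}
    - {"translation": [0, 0, 0], "angular": [0, 0, 0], "gripper": 0.33}

```text
t: 23.85
tool_pos: [0.6123, -0.2618, 0.0109]
tool_rot: [-0.334, -3.123, 0.001]
contact_force: [-1.1, 0.7, 3.1]
opening: 0.037
grip_force: 30.6
```

drive_tool:
  steps:
    - {"translation": [0, 0, 0.02], "angular": [0, 0, 0], "gripper": 0.33}
    - {"translation": [0, 0, 0], "angular": [0, 0, 0], "gripper": 0.33}

```text
t: 24.1
tool_pos: [0.6123, -0.2619, 0.0109]
tool_rot: [-0.334, -3.122, 0.001]
contact_force: [-3.6, 0.8, 6.9]
opening: 0.0367
grip_force: 31.0
```

drive_tool:
  steps:
    - {"translation": [0, 0, 0], "angular": [0, 0, 0], "gripper": 0.55}
    - {"translation": [0, 0, 0], "angular": [0, 0, 0], "gripper": 0.65}
    - {"translation": [0, 0, 0], "angular": [0, 0, 0], "gripper": 0.65}
    - {"translation": [0, 0, -0.5], "angular": [0, 0, 0], "gripper": 0.65}
    - {"translation": [0, 0, -1], "angular": [0, 0, 0], "gripper": 0.75}
    - {"translation": [0, 0, -1], "angular": [0, 0, 0], "gripper": 0.75}
    - {"translation": [0, 0, -1], "angular": [0, 0, 0], "gripper": 0.75}
    - {"translation": [0, 0, -1], "angular": [0, 0, 0], "gripper": 0.75}

```text
t: 25.1
tool_pos: [0.6126, -0.2618, 0.1929]
tool_rot: [0.334, 3.123, -0.002]
contact_force: [-0.1, -0.7, 0.3]
opening: 0.0642
grip_force: 0.0
```

```bash
python3 - <<'E'
from chk import *
im=grab('wrist'); save(im,'w6.png',(200,60,380,290),2.6); print(stripes(im,(281,182),48,.017)); print(bay(im,(281,182)))
t=grab('top'); print([stripes(t,c,L,.017,35) for c,L in(((152,163),90),((244,158),70),((372,161),48))]); save(t,'t2.png')
E
```

```text
(array([ 611.8, -259.3]), np.float64(48.2), np.float64(-13.7))
(array([ 611.3, -260.2,   66.1,   46.9,  -12.2]), array([280.4, 175.3]), array([256, 150,  49,  66, 775], dtype=int32))Traceback (most recent call last):
  File "<stdin>", line 3, in <module>
  File "chk.py", line 7, in stripes
    best=min(((i,j) for i in I for j in I if i<j),key=lambda p:abs(np.hypot(*np.diff(plane(im,ce[list(p)],z),axis=0)[0,:2])*1000-L)+.2*np.hypot(*(ce[list(p)].mean(0)-c)))
ValueError: min() iterable argument is empty
```

View pics/w6.png

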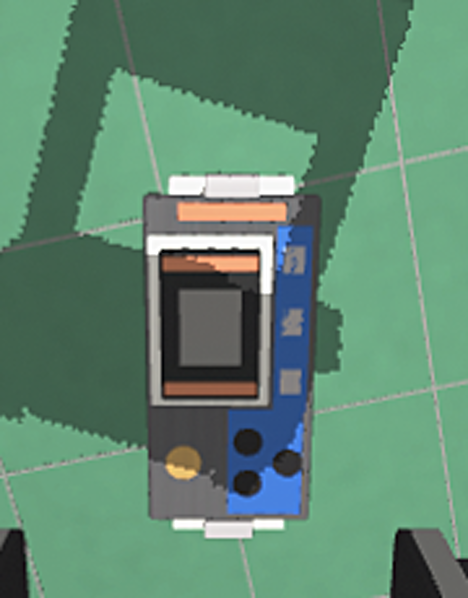

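The short battery sits square in its bay with margins even to about 1 mm, and the gripper is clear. Handing in.

```bash
python3 -c "
from station import ctrl
print(ctrl.finish_job())"
```

```text
the job is handed in; nothing more can be done
None
```

All three batteries were set down flat in their matching bays, within about 1 mm of centre and square to about 1.5° in the wrist-camera checks; the odd battery and the look-alikes were not touched, and the job was handed in at about 25 s.

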